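Press a splined drive flange and its bearing home with a hand-pumped bench press

ROBOT

A 6-joint arm with a two-finger parallel gripper is mounted at the origin on the work surface. World frame = base frame: x ahead of the robot, y to its left, z up, the work surface at z = 0. Lengths are in m, angles in rad, forces in N, time in s.
With the tool pointing down it reaches from about 0.325 to 1 m from the base axis. Payload 5.1 kg.
Tool frame: the origin (TCP) lies midway between the tips of the shut fingers; the grasp point (between the pads) lies grip_point_offset behind it (grip_point_offset is the distance from the TCP to the grasp point, in m); z points along the fingers, y is the line along which they close (so a half turn about z gives the same grasp; the last joint's range is limited). The gripper opens to 85 mm and grips with 20 to 120 N. Pads are 22 mm wide; open, the fingers measure 114 mm over their backs; the gripper's body (76 mm by 85 mm) begins 54 mm behind the grasp point. The pads swing forward as they close: fully open they stand 13 mm farther back than shut.
Start: joints at [1.117, 0.124, 1.65, -0, 1.367, -0.083], TCP at [0.236, 0.606, 0.231] pointing down, gripper open.
Joint ranges: [-2.61, 2.61], [-1.02, 2.33], [0.03, 2.71], [-1.35, 4.49], [0.32, 2.68], [-2.91, 2.91]. Speed limits (rad/s): [2.57, 2.57, 3.14, 3.14, 3.14, 3.14].

INTERFACE

Orientations are given as a unit quaternion [x, y, z, w].
In Python, from bench import * gives the robot as it stands.
- The arm moves only by the shell command python3 -m pendant 'ROWS' [FORCE]. ROWS is JSON, one flat list of numbers, 7 for each row, row after row: the shift along the tool's x, y, z in cm, then the turn, a rotation vector about the tool's x, y, z in rad, then the finger opening in cm, from 0 to 8.54. In form: [tx, ty, tz, rx, ry, rz, fingers, tx, ty, tz, rx, ry, rz, fingers, ...]. A call has 1 to 10 rows; each row shifts and turns the commanded pose from where the row before left it, along the tool's axes as they then stand; what a row does not reach is not made up. A row lasts 1/8 s, in which the tool goes at most 62.5 mm and 10.7 degrees, less where a joint would pass 70% of its speed; a pose out of reach is approached as far as the arm can. A call is refused whole if a number of a shift passes 6.25 or a number of a turn 0.188, either way. A call with a gripper value outside its range is refused whole. The fingers move at their own pace and stop on an object; FORCE is the grip in N (left out, the last holds). Time passes only in rows, so rows that do not move let the fingers close. It gives the time, the measured TCP pose, the force, the opening and the grip force at its end, in the units of the state.
- get_state(): the state, without advancing time (a new reading comes with each control period).
- read_camera(name): name is "scene" or "top" or "wrist"; returns (picture, depth): 384x512x3 uint8, red, green, blue; 384x512 float32, m along the optical axis (not along the pixel's ray), 0 where there is no reading.
- camera_params(name): a dict with "camera_matrix" (3x3 intrinsics, pixels), "k1" (the pictures are not rectified: a ray, as slopes to the right and down, at radius r is drawn at 1 + k1 r^2 times it, then the intrinsics apply), "origin" and "attitude" of the camera in the world; the wrist camera has in their place "T_tool_cam" (4x4, takes a point from camera to tool coordinates, whose origin is the TCP and whose axes are the flange's). Camera axes: x right, y down, z forward; pixel columns grow to the right and rows downward; lengths in m; the calibration is good to about 2 mm. A picture is of the moment at which its call begins: read the wrist's pose just before it. camera_params takes no time and is no camera call.
- close_job(): hands the job in; it is judged then, once.
Trained networks look in the newest picture that a camera, given by its name, has taken for a name from the list of things; names that differ only in an ending like _2 or _b are one class to them, and where a whole thing is asked for, a point or a joint stands for the part that bears it (a point fixed in the world has none). Each returns a list of dicts, best first, with "p" (0 to 1); they miss things now and then, are a little off and sometimes report something else, mostly with a low value. They report only what shows in the picture. A call takes as long as a camera call.
- outline_of(query, camera): "pixels" (384x512 bool, what is visible of it) and "bbox" ([left, top, width, height] as shares, 0 to 1, of the picture: columns of its width, rows of its height, round what is visible of it).
- pinpoint(query, camera): "centre" ([row, column] as shares, 0 to 1, of the picture: columns of its width, rows of its height: a listed point, or the origin of a listed thing).
The state is a dict: "t": time; "q": joint angles; "qd": joint speeds; "tau": joint torques, N m; "ee_pos": TCP position; "tcp_rot": TCP orientation; "wrist_force": force on the tool from outside, world axes, zero at the start; "moment": the same for the moment, N m; "gripper_width": finger opening in m; "grip_force": force on a finger pad.
Only numpy, scipy, OpenCV 4.12 (cv2) and the standard library are available. Lean on these libraries where they do the work, as an engineer would, in place of code of your own. Each camera call takes 0.05 s, during which the arm holds its last target. There are 200 camera calls.

TASK

Stand the splined drive flange, neck up, over the splined shaft on the drawn-out bolster of the bench press, turning it until the teeth line up and it slides down onto the bearing, and let go of it. Push the bolster fully in under the ram, then pump the hand lever through as many strokes as it takes until the flange and bearing are pressed fully home, the bearing flush with its housing, and let the lever come back up. Do the pressing with the pump, not by hand, and leave the other things on the bench where they are.

Things in the scene. Friction and masses are not known exactly. Their poses are not given: they have to be found in the camera images.
- press: blue gap-frame hydraulic bench press, fixed, on the robot's left, turned differently each time. Origin on the bench right below the ram axis; z up; -y points out of the throat. In its frame (mm): bed x -75..75, y -330..190, 20 high; column x -46..46, y 80..180; head x -46..46, y -55..180, z 210..305, cap to 360; hand pump x -160..-55, y 20..175, to 170 high
- bolster (a joint): slide of the bolster, a steel plate 120 mm wide (top 39 mm above the bench) in guide rails on the press bed, carrying the gearbox. 0 = fully in at its stop, shaft right under the ram; grows (m) as it is drawn out along the press's -y axis, to 0.20. Starts at 0.16 to 0.20. Drags with about 4 N and stays where it is left
- bolster_knob (a point): middle of the upright black round knob on the outer end of the bolster, 25 mm diameter, 55 mm tall; this point is 90 mm above the bench, the knob's top 110 mm. It lies 145 mm from the shaft axis along the press's -y axis. Push the bolster by it. Axes as the press's
- shaft_tip (a point): centre of the top end of the upright steel shaft with six splines, in the round aluminium gearbox housing (106 mm diameter) on the bolster; 140 mm above the bench. 36 mm over the teeth, 26 mm core, teeth 7.6 mm wide, tapered over the top 6 mm. z up; x along the middle of a tooth (one every 60 degrees). Starts at any angle; turns only stiffly (0.3 N m)
- bearing_top (a point): centre of the top face of the ball bearing, a steel ring of 70 mm diameter round the foot of the shaft, started in the housing but still standing proud of it. The flange comes to rest on this face. The housing's top is 92 mm above the bench
- bearing (a joint): how far (m) the bearing is pressed into the housing: 0 = 16 mm proud (its top 108 mm above the bench), 0.016 = flush, at its stop. Starts at 0 to 0.004. Needs about 45 N: it is pressed by the ram through the flange, not by hand
- flange: splined drive flange, steel, 0.35 to 0.6 kg: flange 84 mm diameter, 10 thick, with six bolt holes; above it a 56 mm neck (grip here) to 62 mm height; bore with six teeth (28.4 mm over tips), 1.1 mm clear of the shaft's, 4 degrees of play. Origin: centre of underside, z up, x through a tooth space: fits when x lies along a shaft tooth. In any of three places on the right, any yaw
- ram (a joint): how far (m) the ram has come down: 0 = up, foot 186 mm above the bench. It meets the flange's neck (flange standing on the bearing) at 0.016 to 0.020; all is home at 0.032. A full pump stroke brings it down about 8 mm and it stays there; short strokes move it less or not at all
- ram_foot (a point): centre of the underside of the ram's flat round foot, 52 mm diameter
- lever (a joint): pump lever: 0 = at rest, pointing along the press's -y axis and 0.55 rad above level; grows (rad) as it is pushed down, stop at 0.90. Hinge along the press's x axis through its point (-135, 80, 150) mm. A spring lifts it again. At the grip 4 N to start, 10 to 18 N at the bottom; a relief valve lets it go down even when all is home, so extra strokes do no harm
- lever_grip (a point): middle of the lever's black rubber handgrip, a round bar 26 mm diameter, 100 mm long, 180 mm from the hinge; at rest 244 mm above the bench. Its -y axis points outward along the lever, x across the grip (along the hinge)
- bush: plain steel bush (ring), 60 mm diameter, 55 mm tall, smooth round bore 34 mm, standing on the bench; a bystander, not the flange (origin: centre of its underside)
- gear: flat steel gear, 90 mm diameter over many small teeth, 18 mm thick, with a 48 mm boss up to 40 mm height and a smooth bore; a bystander, not the flange (origin: centre of its underside)
- spray: spray can, 52 mm diameter, 165 mm tall; bystander (origin: centre of its underside)
- oil: white plastic oil bottle, 60 mm diameter, 150 mm tall; bystander (origin: centre of its underside)
- mallet: hammer lying flat, 260 mm long; bystander
- wrench: wrench lying flat, 190 mm long; bystander

How it is judged:
By the outcome, as a careful person would: the job done as asked, in the order asked, and still so for the second after the job is handed in, with the robot touching nothing.
It also fails if it takes over 69 s, if anything falls off the work surface, if the arm or the gripper's body presses on something with over 40 N, if the wrist force passes 120 N, or if a joint passes its speed limit or range.

## Working session

There is one attempt and no reset: what is moved stays moved. The work goes in short steps, Python scripts to look and compute and a shell command to move; the robot and the scene stay as the last step left them, time stands still between calls to the robot, and variables do not carry over. Pictures are saved under pics/ and viewed, at most 10 in all, crops included, and the job is handed in when it is done.

```bash
ls; mkdir -p pics
cat > h.py <<'E'
from bench import *
import numpy as np, cv2, json
from scipy.spatial.transform import Rotation as R
def cam(name):
    p=camera_params(name); K=np.array(p["camera_matrix"]); k1=p["k1"]
    if name=="wrist":
        s=get_state(); T=np.eye(4); T[:3,:3]=R.from_quat(s["tcp_rot"]).as_matrix(); T[:3,3]=s["ee_pos"]
        T=T@np.array(p["T_tool_cam"])
    else:
        T=np.eye(4); a=np.array(p["attitude"]); T[:3,:3]=a if a.shape==(3,3) else R.from_quat(a).as_matrix(); T[:3,3]=p["origin"]
    return K,k1,T
def ray(C,uv):
    K,k1,T=C; uv=np.atleast_2d(np.asarray(uv,float))
    d=(uv-[K[0,2],K[1,2]])/[K[0,0],K[1,1]]; x=d.copy()
    for _ in range(20): x=d/(1+k1*(x**2).sum(1,keepdims=True))
    return np.c_[x,np.ones(len(x))]
def at_z(C,uv,z):
    r=ray(C,uv)@C[2][:3,:3].T; o=C[2][:3,3]
    return o+r*((z-o[2])/r[:,2])[:,None]
def at_d(C,uv,d):
    return (ray(C,uv)*np.atleast_1d(d)[:,None])@C[2][:3,:3].T+C[2][:3,3]
def proj(C,P):
    K,k1,T=C; p=(np.atleast_2d(P)-T[:3,3])@T[:3,:3]; x=p[:,:2]/p[:,2:]
    x=x*(1+k1*(x**2).sum(1,keepdims=True)); return x*[K[0,0],K[1,1]]+[K[0,2],K[1,2]]
def pin(q,name):
    return [(round(e["p"],2),np.array([e["centre"][1]*512,e["centre"][0]*384])) for e in pinpoint(q,name)]
def save(img,f,s=1):
    img=cv2.cvtColor(img,cv2.COLOR_RGB2BGR)
    if s!=1: img=cv2.resize(img,None,fx=s,fy=s,interpolation=cv2.INTER_CUBIC)
    cv2.imwrite("pics/"+f,img)
E
python3 - <<'E'
from h import *
s=get_state(); print(s)
a,_=read_camera("top"); C=cam("top"); print(camera_params("top"))
Z=dict(flange=0,bush=0,gear=0,spray=0,oil=0,mallet=.01,wrench=.005,press=0,bolster_knob=.09,shaft_tip=.14,bearing_top=.106,lever_grip=.244)
for n in Z:
    print(n,[(p,u.round(),at_z(C,u,Z[n])[0].round(3)) for p,u in pin(n,"top")[:2]])
b,_=read_camera("scene"); Cs=cam("scene")
for n in Z:
    print(n,[(p,u.round(),at_z(Cs,u,Z[n])[0].round(3)) for p,u in pin(n,"scene")[:2]])
save(a,"top.png",1.5);save(b,"scene.png",1.5); print(camera_params("wrist"))
E
```

```text
pics
{'t': 0.0, 'q': array([ 1.11740039e+00,  1.24481796e-01,  1.65168811e+00,  6.35085222e-07,
        1.36751840e+00, -8.26074749e-02]), 'qd': array([ 4.67066513e-04, -1.26288017e-05, -4.10439265e-04,  6.81987391e-04,
       -5.18380441e-06, -7.80092075e-04]), 'tau': array([ 1.28767533e-04, -4.23631310e+01, -3.65446901e+01, -1.35104765e-04,
        7.20841184e-03, -2.06684956e-05]), 'ee_pos': array([0.23528569, 0.60525363, 0.23005978]), 'tcp_rot': array([ 1.84333985e-01,  9.82863106e-01, -1.01033621e-03, -2.77768821e-04]), 'wrist_force': array([0.76404897, 0.99253742, 0.7497412 ]), 'moment': array([-0.00754708, -0.02545564,  0.00849782]), 'grip_force': 0.0, 'gripper_width': 0.08512181252260592}
{'camera_matrix': array([[469.98490093,   0.        , 256.3340139 ],
       [  0.        , 469.98490093, 188.1646306 ],
       [  0.        ,   0.        ,   1.        ]]), 'k1': -0.16975640893055452, 'origin': array([ 0.17202708, -0.04230631,  1.60452538]), 'attitude': array([-0.69709653,  0.70984665, -0.06760775,  0.07485557])}
flange [(0.97, array([362., 177.]), array([ 0.533, -0.401,  0.
[... 1996 characters left out ...]
74, 0.106])), (0.41, array([343., 161.]), array([0.36 , 0.284, 0.106]))]
lever_grip [(0.8, array([333., 154.]), array([0.473, 0.176, 0.244]))]
{'camera_matrix': array([[302.30780777,   0.        , 255.44237409],
       [  0.        , 302.30780777, 192.12119729],
       [  0.        ,   0.        ,   1.        ]]), 'k1': -0.049588625958098036, 'T_tool_cam': array([[-6.87841503e-05, -9.62803597e-01, -2.70202199e-01,
         6.85408490e-02],
       [ 9.99999662e-01, -2.87688181e-04,  7.70545498e-04,
        -6.77143021e-04],
       [-8.19617956e-04, -2.70202055e-01,  9.62803291e-01,
        -1.42247683e-01],
       [ 0.00000000e+00,  0.00000000e+00,  0.00000000e+00,
         1.00000000e+00]])}
```

View pics/top.png

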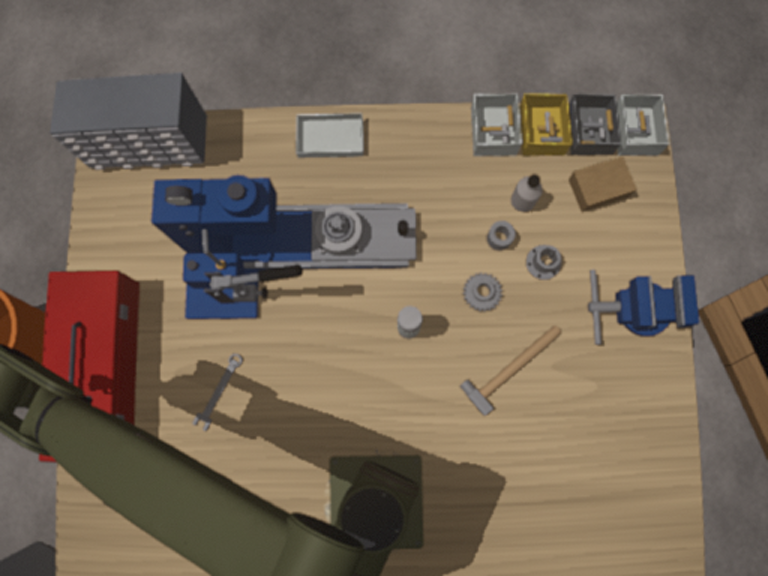

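View pics/scene.png

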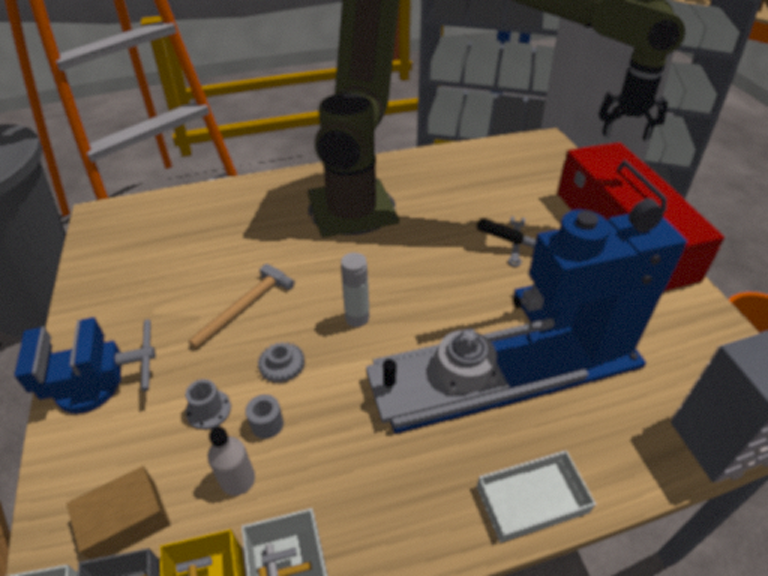

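The top view shows the flange at about (545,262), bush (502,235), gear (483,291) and the oil bottle behind it. The shaft is at (340,228), the knob at (404,228) and the lever grip at (285,272). The networks and geometry agree: press yaw ≈ 0, ram axis ≈ (0.607, 0.254). Next I go above the flange.

```bash
python3 -m pendant '[0,0,-4,0,0,0,8.5,-3.8,-4.9,0,0,0,0,8.5,-3.8,-4.9,0,0,0,0,8.5,-3.8,-4.9,0,0,0,0,8.5,-3.8,-4.9,0,0,0,0,8.5,-3.8,-4.9,0,0,0,0,8.5,-3.8,-4.9,0,0,0,0,8.5,-3.8,-4.9,0,0,0,0,8.5,-3.8,-4.9,0,0,0,0,8.5,-3.8,-4.9,0,0,0,0,8.5]'
python3 -m pendant '[-3.8,-4.9,0,0,0,0,8.5,-3.8,-4.9,0,0,0,0,8.5,-3.8,-4.9,0,0,0,0,8.5,-3.8,-4.9,0,0,0,0,8.5,-3.8,-4.9,1,0,0,0,8.5,-3.8,-4.9,2,0,0,0,8.5,-3.5,-4.6,2,0,0,0,8.5,-2,-2,3,0,0,0,8.5]'
python3 -c "
import bench;print([n for n in dir(bench) if n[0]!='_'],getattr(bench,'grip_point_offset',None))"
```

```text
t: 2.55
ee_pos: [0.3947, 0.0689, 0.2718]
tcp_rot: [0.184, 0.983, 0.0, 0.001]
wrist_force: [1.5, 1.2, -0.8]
gripper_width: 0.0848
grip_force: 0.0
t: 3.55
ee_pos: [0.5277, -0.3679, 0.1924]
tcp_rot: [0.186, 0.983, -0.001, 0.001]
wrist_force: [1.0, -0.1, -0.4]
gripper_width: 0.0851
grip_force: 0.0
['PlanningError', 'camera_params', 'close_job', 'get_state', 'grip_point_offset', 'outline_of', 'pinpoint', 'read_camera'] 0.0187
```

```bash
cat >> h.py <<'E'
def ortho(img,C,c,z,half=.035,n=560):
    g=np.linspace(-half,half,n); X,Y=np.meshgrid(c[0]+g,c[1]-g)   # right=+x, up=+y
    uv=proj(C,np.c_[X.ravel(),Y.ravel(),np.full(X.size,z)]).astype(np.float32)
    return cv2.remap(img,uv[:,0].reshape(n,n),uv[:,1].reshape(n,n),cv2.INTER_CUBIC)
def totool(v):
    return R.from_quat(get_state()["tcp_rot"]).inv().apply(v)*100
E
python3 -m pendant '[0.2,-3,3,0,0,0,8.5,0,0,3,0,0,0,8.5,0,0,0,0,0,0,8.5]'
python3 - <<'E'
from h import *
C=cam("wrist"); a,d=read_camera("wrist"); s=get_state(); print(s["ee_pos"])
for p,u in pin("flange","wrist")[:2]: print(p,u,at_z(C,u,0)[0])
o=outline_of("flange","wrist")[0]; m=o["pixels"]; v,u=np.nonzero(m)
P=at_d(C,np.c_[u,v],d[v,u]); 
for lo,hi in((.055,.07),(.004,.016)):
    k=(P[:,2]>lo)&(P[:,2]<hi); q=P[k]; 
    if k.sum()>20:
        (cx,cy),r=cv2.minEnclosingCircle((q[:,:2]*1000).astype(np.float32)); print(lo,k.sum(),q.mean(0),cx,cy,r,np.median(q[:,2]))
save(a,"w1.png")
np.savez("w1.npz",a=a,d=d,K=C[0],k=C[1],T=C[2])
E
```

```text
t: 3.92
ee_pos: [0.5125, -0.3906, 0.1287]
tcp_rot: [0.185, 0.983, 0.002, -0.003]
wrist_force: [0.2, 0.6, -0.6]
gripper_width: 0.0851
grip_force: 0.0
[ 0.51369761 -0.39129222  0.13116564]
0.85 [251.392 213.504] [ 0.53685367 -0.40441192  0.        ]
0.7 [386.304   81.9072] [ 0.46801838 -0.2526627   0.        ]
0.055 2499 [ 0.535225   -0.40012712  0.06086036] 536.55517578125 -400.42529296875 27.753400802612305 0.061260864605606896
0.004 2497 [ 0.52158254 -0.39488962  0.00964541] 536.8765869140625 -400.79766845703125 41.925289154052734 0.009580791279722112
```

View pics/w1.png

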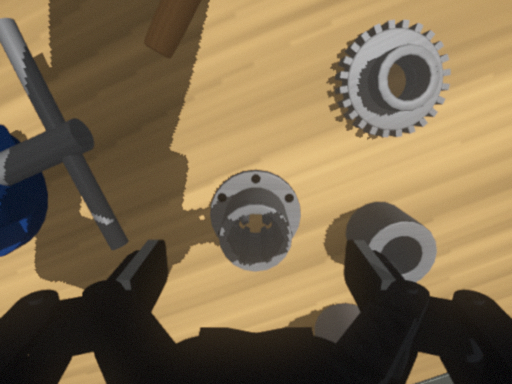

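The flange shows at (255,220) with its neck centre at (0.5366, -0.4005). Its radii and heights match the given sizes. I'll move so the camera looks down the bore.

```bash
python3 -m pendant '[-3.3,0,1.5,0,0,0,8.5,-3.2,0,1.5,0,0,0,8.5,0,0,0,0,0,0,8.5,0,0,0,0,0,0,8.5]'
python3 - <<'E'
from h import *
C=cam("wrist"); a,d=read_camera("wrist"); s=get_state(); print(s["ee_pos"])
o=outline_of("flange","wrist")[0]; v,u=np.nonzero(o["pixels"])
P=at_d(C,np.c_[u,v],d[v,u]); k=(P[:,2]>.055)&(P[:,2]<.07); q=P[k]
(cx,cy),r=cv2.minEnclosingCircle((q[:,:2]*1000).astype(np.float32)); print(cx,cy,r,q[:,2].mean())
c=[cx/1000,cy/1000]
im=ortho(a,C,c,.062,.045,500); 
im2=ortho(a,C,c,.0,.045,500)
save(np.hstack([im,im2]),"w2.png",.8)
np.savez("w2.npz",a=a,d=d,K=C[0],k=C[1],T=C[2],c=c)
E
```

```text
t: 4.58
ee_pos: [0.5753, -0.4154, 0.1039]
tcp_rot: [0.184, 0.983, -0.001, 0.001]
wrist_force: [-0.3, 1.0, 0.5]
gripper_width: 0.0853
grip_force: 0.0
[ 0.57510741 -0.4154263   0.10400498]
536.9859008789062 -400.78265380859375 27.94953155517578 0.061278291027697704
```

View pics/w2.png

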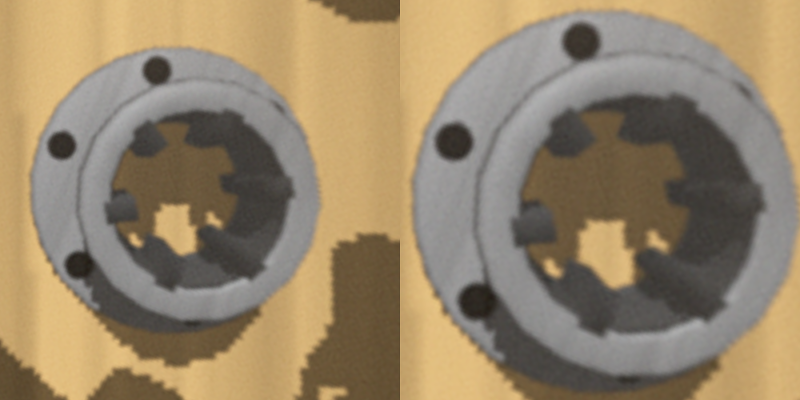

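```bash
cat > fy.py <<'E'
from h import *
from scipy.optimize import minimize
f=np.load("w2.npz"); a,d=f["a"],f["d"]; C=(f["K"],f["k"],f["T"]); c=f["c"]
vv,uu=np.mgrid[0:384,0:512]; P=at_d(C,np.c_[uu.ravel(),vv.ravel()],d.ravel())
# bolt holes
n=700; g=ortho(cv2.cvtColor(a,cv2.COLOR_RGB2GRAY),C,c,.010,.045,n); px=n/.09
# dark blobs
m=(g<70).astype(np.uint8); k,lab,st,ce=cv2.connectedComponentsWithStats(m)
for i in range(1,k):
    x,y=(ce[i][0]-n/2)/px*1e3,-(ce[i][1]-n/2)/px*1e3
    if .02<st[i,4]/px**2*1e4<1 : print("blob",round(st[i,4]/px**2*1e6,1),round(np.hypot(x,y),1),round(np.degrees(np.arctan2(y,x))%60,1))
def star(yaw,cx,cy,z,tip=14.2e-3,root=19.1e-3,w=None):
    pts=[]; wt=w/2
    for i in range(6):
        t=np.radians(yaw+30+60*i); # tooth centre
        e=np.array([np.cos(t),np.sin(t)]); o=np.array([-e[1],e[0]])
        for r,sg in((root,-1),(tip,-1),(tip,1),(root,1)): pts.append(e*np.sqrt(r*r-wt*wt)+o*sg*wt)
    pts=np.array(pts)+[cx,cy]; return np.c_[pts,np.full(len(pts),z)]
S=8
def mask(P):
    m=np.zeros((384*2,512*2),np.uint8); cv2.fillPoly(m,[np.round((proj(C,P)+.5)*2*16).astype(np.int32)],1,shift=4); return m
u0=proj(C,[[c[0],c[1],.062]])[0]
win=np.hypot(uu-u0[0],vv-u0[1])<45
hsv=cv2.cvtColor(a,cv2.COLOR_RGB2HSV)
wood=((hsv[...,1]>90)&win).astype(np.uint8)
in_=mask(np.c_[c[0]+.0205*np.cos(np.arange(0,6.28,.1)),c[1]+.0205*np.sin(np.arange(0,6.28,.1)),np.full(63,.062)])
T=cv2.resize(wood,None,fx=2,fy=2,interpolation=cv2.INTER_NEAREST)&in_
print("wood px",wood.sum(),T.sum())
res=[]
for w in(6e-3,7.5e-3,9e-3):
  for y in np.arange(-30,30,1.):
    for dx in(-.001,0,.001):
      for dy in(-.001,0,.001):
        M=mask(star(y,c[0]+dx,c[1]+dy,.062,w=w))&mask(star(y,c[0]+dx,c[1]+dy,0,w=w))
        res.append(((M&T).sum()/(M|T).sum(),y,w,dx,dy))
res.sort(reverse=True); print(res[:8])
E
python3 fy.py
```

```text
blob 38.0 34.9 38.4
blob 46.4 16.0 2.4
blob 40.9 35.1 38.3
blob 4.2 16.3 2.2
blob 17.6 16.8 27.1
blob 6.5 20.7 49.2
blob 5.9 18.8 4.7
blob 54.8 34.7 39.0
blob 25.4 24.7 26.4
blob 5.5 35.7 9.0
blob 4.4 37.9 9.4
blob 2.6 37.8 23.9
blob 2.4 40.2 8.2
blob 3.1 38.9 30.1
blob 12.6 39.3 36.9
wood px 1483 5324
[(np.float64(0.8218907260963336), np.float64(-21.0), 0.006, 0, 0), (np.float64(0.8198780050233225), np.float64(-22.0), 0.006, 0, 0), (np.float64(0.8174659985683608), np.float64(-23.0), 0.006, 0, 0), (np.float64(0.8159914331608067), np.float64(-24.0), 0.006, 0, 0), (np.float64(0.8155862811994972), np.float64(-22.0), 0.006, 0, -0.001), (np.float64(0.8139992839240959), np.float64(-23.0), 0.006, 0, -0.001), (np.float64(0.8122653316645807), np.float64(-20.0), 0.006, 0, 0), (np.float64(0.8087998569128957), np.float64(-21.0), 0.006, 0, -0.001)]
```

```bash
python3 -m pendant '[4.1,0,0,0,0,0,8.5,0,0,3.5,0,0,0,8.5,0,0,4.2,0,0,0,8.5,0,0,0,0,0,0,8.5,0,0,0,0,0,0,5,0,0,0,0,0,0,5,0,0,0,0,0,0,5]' 70
```

```text
t: 5.55
ee_pos: [0.5385, -0.402, 0.0288]
tcp_rot: [0.184, 0.983, -0.001, 0.002]
wrist_force: [-0.3, 0.2, 7.4]
gripper_width: 0.055
grip_force: 74.8
```

```bash
python3 -m pendant '[0,0,-5.7,0,0,0,5,0,0,-5.7,0,0,0,5,0,0,-5.7,0,0,0,5,0.3,5.75,0,0,0,0,5,0.3,5.75,0,0,0,0,5,0.3,5.75,0,0,0,0,5,0.3,5.75,0,0,0,0,5,0.3,5.75,0,0,0,0,5,0.3,5.75,0,0,0,0,5,0.3,5.75,0,0,0,0,5]'
python3 -m pendant '[0.3,5.7,0,0,0,0,5,0,0,0,0,0,0,5,0,0,0,0,0,0,5]'
python3 - <<'E'
from h import *
C=cam("wrist"); a,d=read_camera("wrist"); s=get_state(); print(s["ee_pos"])
for n,z in(("shaft_tip",.14),("bearing_top",.106),("bolster_knob",.09)):
    for p,u in pin(n,"wrist")[:2]: print(n,p,u,at_z(C,u,z)[0])
vv,uu=np.mgrid[0:384,0:512]; P=at_d(C,np.c_[uu.ravel(),vv.ravel()],d.ravel())
ok=(np.hypot(P[:,0]-.607,P[:,1]-.066)<.035)&(d.ravel()>.12)
for lo,hi in((.137,.143),(.1,.111),):
    k=ok&(P[:,2]>lo)&(P[:,2]<hi); q=P[k]; (cx,cy),r=cv2.minEnclosingCircle((q[:,:2]*1000).astype(np.float32)); print(lo,k.sum(),q.mean(0),cx,cy,r,np.median(q[:,2]))
    if lo>.13: c=[q[:,0].mean(),q[:,1].mean()]
im=ortho(a,C,c,.140,.04,500); im2=ortho(a,C,c,.134,.04,500)
save(np.hstack([im,im2]),"w3.png",.8); save(a,"w3full.png")
np.savez("w3.npz",a=a,d=d,K=C[0],k=C[1],T=C[2],c=c)
E
```

```text
t: 6.8
ee_pos: [0.6629, -0.0158, 0.196]
tcp_rot: [0.184, 0.983, -0.0, -0.0]
wrist_force: [1.4, -0.2, -4.1]
gripper_width: 0.055
grip_force: 76.2
t: 7.18
ee_pos: [0.6803, 0.0365, 0.1956]
tcp_rot: [0.184, 0.983, -0.0, -0.001]
wrist_force: [1.0, -0.8, -4.1]
gripper_width: 0.0548
grip_force: 76.4
[0.68031057 0.03577523 0.19578174]
shaft_tip 0.97 [274.176   83.5968] [0.60682794 0.07687855 0.14      ]
bolster_knob 0.73 [102.1952 149.9136] [ 0.6009483  -0.06994037  0.09      ]
0.137 1625 [0.60486632 0.07392069 0.13943509] 604.611328125 73.98924255371094 16.70779037475586 0.13951461474012614
0.1 4300 [0.60605966 0.06785573 0.10633494] 605.8035888671875 70.5936050415039 34.43448257446289 0.1063389352005344
```

View pics/w3.png

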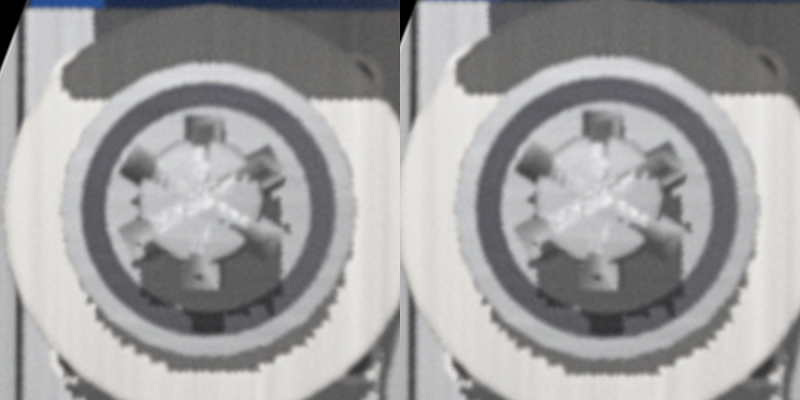

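The shaft is centred near (0.605, 0.074), with teeth at about 29° mod 60. Next I check the flange's position in the hand from the same picture and refine the shaft angle.

```bash
cat > m.py <<'E'
from h import *
f=np.load("w3.npz"); a,d=f["a"],f["d"]; C=(f["K"],f["k"],f["T"])
Tc=np.array(camera_params("wrist")["T_tool_cam"]); Ct=(C[0],C[1],Tc)
vv,uu=np.mgrid[0:384,0:512]; uv=np.c_[uu.ravel(),vv.ravel()]
P=at_d(Ct,uv,d.ravel()); ok=(d.ravel()>.05)&(np.hypot(P[:,0],P[:,1])<.05)
h=np.histogram(P[ok,2],np.arange(-.06,.06,.004)); print(list(zip(h[1].round(3),h[0])))
for lo,hi in ((-.040,-.026),(.012,.025)):
    k=ok&(P[:,2]>lo)&(P[:,2]<hi); print(lo,k.sum(),P[k].mean(0),P[k].min(0),P[k].max(0))
def fit(P,w=None):
    A=np.c_[2*P[:,:2],np.ones(len(P))]; s=np.linalg.lstsq(A,(P[:,:2]**2).sum(1),rcond=None)[0]
    return s[:2],np.sqrt(s[2]+s[0]**2+s[1]**2)
# edge contour of neck top
k=ok&(abs(P[:,2]+.033)<.006); m=k.reshape(384,512).astype(np.uint8)*255
c=max(cv2.findContours(m,cv2.RETR_EXTERNAL,cv2.CHAIN_APPROX_NONE)[0],key=cv2.contourArea)[:,0]
z=np.median(P[k,2]); e=at_d(Ct,c,1)-Tc[:3,3]; E=Tc[:3,3]+e*((z-Tc[2,3])/e[:,2])[:,None]
print("contour",len(E),z,E.min(0),E.max(0),c.min(0),c.max(0)); np.save("E.npy",E)
W=at_d(C,uv,d.ravel())
# shaft: tip points -> mean angle 6-fold for outer ring
k=(d.ravel()>.1)&(np.hypot(W[:,0]-.605,W[:,1]-.074)<.02)&(W[:,2]>.130); Q=W[k]
m=k.reshape(384,512)
best=None
for cx in np.arange(.602,.6081,.0005):
  for cy in np.arange(.071,.0771,.0005):
    x=Q[:,:2]-[cx,cy]; r=np.hypot(*x.T); t=np.arctan2(x[:,1],x[:,0]); o=(r>.0135)&(r<.0185)
    F=np.exp(6j*t[o]).sum(); 
    if best is None or abs(F)>best[0]: best=(abs(F),cx,cy,np.degrees(np.angle(F))/6%60,o.sum())
print(best)
k=(d.ravel()>.1)&(np.hypot(W[:,0]-.605,W[:,1]-.074)<.045)&(W[:,2]>.1025)&(W[:,2]<.112)
(cx,cy),r=cv2.minEnclosingCircle((W[k][:,:2]*1000).astype(np.float32)); print("bearing",cx,cy,r,np.median(W[k][:,2]))
E
python3 m.py
```

```text
[(np.float64(-0.06), np.int64(3293)), (np.float64(-0.056), np.int64(1172)), (np.float64(-0.052), np.int64(855)), (np.float64(-0.048), np.int64(395)), (np.float64(-0.044), np.int64(580)), (np.float64(-0.04), np.int64(420)), (np.float64(-0.036), np.int64(5936)), (np.float64(-0.032), np.int64(2779)), (np.float64(-0.028), np.int64(1319)), (np.float64(-0.024), np.int64(1106)), (np.float64(-0.02), np.int64(955)), (np.float64(-0.016), np.int64(867)), (np.float64(-0.012), np.int64(710)), (np.float64(-0.008), np.int64(545)), (np.float64(-0.004), np.int64(457)), (np.float64(0.0), np.int64(430)), (np.float64(0.004), np.int64(383)), (np.float64(0.008), np.int64(363)), (np.float64(0.012), np.int64(342)), (np.float64(0.016), np.int64(4489)), (np.float64(0.02), np.int64(736)), (np.float64(0.024), np.int64(117)), (np.float64(0.028), np.int64(3)), (np.float64(0.032), np.int64(0)), (np.float64(0.036), np.int64(0)), (np.float64(0.04), np.int64(0)), (np.float64(0.044), np.int64(0)), (np.float64(0.048), np.int64(0)), (np.float64(0.052), np.int64(0))]
-0.04 9815 [ 0.00377337 -0.00069331 -0.03204873] [-0.02650861 -0.04164768 -0.03998093] [ 0.02925076  0.04048659 -0.02600127]
0.012 5608 [ 0.02176138 -0.00048834  0.01897034] [-0.01936563 -0.04215592  0.01200228] [0.04333052 0.04103721 0.02499103]
contour 588 -0.032395937882677805 [-0.02556638 -0.04211628 -0.03239594] [ 0.03058381  0.04100746 -0.03239594] [154 210] [357 331]
(np.float64(343.1641347135097), np.float64(0.6049999999999996), np.float64(0.074), np.float64(29.244412043582912), np.int64(526))
bearing 604.7215576171875 73.85585021972656 35.11073303222656 0.10627889855747219
```

View pics/w3full.png

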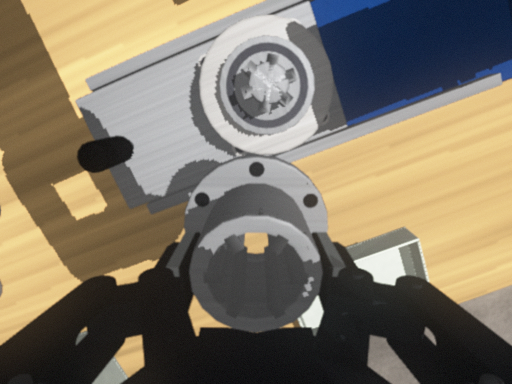

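The flange hangs square in the hand: centre offset (1.5, -0.5) mm in the tool frame, bolt hole along tool x. Turning it by about 9.1° and shifting lines it up with the shaft.

```bash
python3 -m pendant '[4.1,0.4,0,0,0,0,5,4.15,0.46,0,0,0,0,5,0,0,0,0,0,0.159,5,0,0,0,0,0,0,5,0,0,1.2,0,0,0,5,0,0,0,0,0,0,5]'
python3 - <<'E'
from h import *
L=[]
for i in range(4):
    read_camera("wrist"); s=get_state(); L.append(np.r_[s["ee_pos"],R.from_quat(s["tcp_rot"]).as_matrix()[:2,0]])
m=np.mean(L,0); print(m,np.degrees(np.arctan2(m[4],m[3])),s["wrist_force"])
E
```

```text
t: 8.12
ee_pos: [0.6062, 0.0738, 0.1821]
tcp_rot: [0.262, 0.965, -0.001, -0.002]
wrist_force: [-0.5, 0.1, -4.1]
gripper_width: 0.0552
grip_force: 76.4
[ 0.60696143  0.07414446  0.18350163 -0.86300726  0.50519   ] 149.65600879148732 [-0.57818049 -0.28672847 -3.2197766 ]
```

```bash
python3 -m pendant '[0,0,1,0,0,0,5,0,0,0.8,0,0,0,5,0,0,0.3,0,0,0,5,0,0,0.3,0,0,0,5,0,0,0,0,0,0,5]'
```

```text
t: 8.95
ee_pos: [0.6069, 0.0744, 0.16]
tcp_rot: [0.262, 0.965, -0.0, -0.0]
wrist_force: [-0.1, 0.2, -3.2]
gripper_width: 0.055
grip_force: 76.4
```

```bash
python3 -m pendant '[0,0,0.5,0,0,0,5,0,0,0.5,0,0,0,5,0,0,0.5,0,0,0,5,0,0,0.5,0,0,0,5,0,0,0,0,0,0,5]'
```

```text
t: 9.57
ee_pos: [0.6066, 0.0744, 0.1393]
tcp_rot: [0.262, 0.965, -0.0, -0.001]
wrist_force: [-0.3, -0.2, -3.5]
gripper_width: 0.0548
grip_force: 76.4
```

```bash
python3 -m pendant '[0,0,0.2,0,0,0,5,0,0,0.2,0,0,0,5,0,0,0.1,0,0,0,5,0,0,0,0,0,0,5]'; python3 -m pendant '[0,0,0,0,0,0,8.5,0,0,0,0,0,0,8.5,0,0,0,0,0,0,8.5,0,0,-3.5,0,0,0,8.5,0,0,-4,0,0,0,8.5,0,0,-4,0,0,0,8.5,0,0,0,0,0,0,8.5]'
python3 - <<'E'
from h import *
C=cam("wrist"); a,d=read_camera("wrist"); s=get_state(); print(s["ee_pos"])
vv,uu=np.mgrid[0:384,0:512]; P=at_d(C,np.c_[uu.ravel(),vv.ravel()],d.ravel())
ok=(d.ravel()>.1)&(np.hypot(P[:,0]-.605,P[:,1]-.074)<.05)
for lo,hi in((.16,.18),(.11,.122)):
    q=P[ok&(P[:,2]>lo)&(P[:,2]<hi)]; (cx,cy),r=cv2.minEnclosingCircle((q[:,:2]*1000).astype(np.float32)); print(lo,len(q),cx,cy,r,np.median(q[:,2]))
for p,u in pin("bolster_knob","wrist")[:2]: print(p,u,at_z(C,u,.09)[0])
k=(d.ravel()>.1)&(P[:,2]>.104)&(P[:,2]<.116)&(P[:,1]<0)&(P[:,1]>-.12)&(abs(P[:,0]-.605)<.05); print("knobtop",k.sum(),P[k].mean(0) if k.any() else 0)
read_camera("scene"); Cs=cam("scene")
for p,u in pin("bolster_knob","scene")[:1]: print("scene",p,u,at_z(Cs,u,.09)[0])
for p,u in pin("lever_grip","scene")[:1]: print("scene",p,u,at_z(Cs,u,.244)[0])
E
```

```text
t: 10.07
ee_pos: [0.6071, 0.0745, 0.1353]
tcp_rot: [0.262, 0.965, 0.0, 0.0]
wrist_force: [-0.2, 0.6, -3.8]
gripper_width: 0.0548
grip_force: 76.5
t: 10.95
ee_pos: [0.6094, 0.0745, 0.2557]
tcp_rot: [0.262, 0.965, 0.001, 0.004]
wrist_force: [-0.4, -0.4, -0.7]
gripper_width: 0.0854
grip_force: 0.0
[0.60811595 0.07446657 0.25270511]
0.16 2333 605.74365234375 74.75615692138672 27.899274826049805 0.1676245642470119
0.11 2097 605.5089721679688 74.94163513183594 41.97186279296875 0.11590017962735494
0.67 [137.5232 235.0848] [ 0.60268265 -0.07295598  0.09      ]
knobtop 386 [ 0.60214761 -0.06906733  0.10883684]
scene 0.74 [259.3792 251.0976] [ 0.61755809 -0.07418898  0.09      ]
scene 0.4 [333.312  153.2928] [0.47043609 0.17815661 0.244     ]
```

The flange is seated (neck top 168 mm, disc top 116 mm, concentric with the shaft) and released. The knob is at (0.602, -0.069). I'll shut the fingers and go down behind it.

```bash
python3 -m pendant '[0,0,0,0,0,-0.169,0,0,0,0,0,0,-0.169,0,0,0,0,0,0,-0.169,0,0,-6.2,0,0,0,0,0,0,-6.2,0,0,0,0,0,0,-6.3e0,0,0,0,0,0]' 60 || true
python3 -m pendant '[0,0,0,0,0,-0.169,0,0,0,0,0,0,-0.169,0,0,0,0,0,0,-0.169,0,0,-6.2,0,0,0,0,0,0.1,-6.2,0,0,0,0,0,0,-6.2,0,0,0,0,0,0,-0.2,2,0,0,0,0,0,0,0,0,0,0,0]' 60
```

```text
t: 12.2
ee_pos: [0.5999, -0.113, 0.2262]
tcp_rot: [0.012, 1.0, 0.001, -0.003]
wrist_force: [-0.8, -0.1, 0.0]
gripper_width: 0.0001
grip_force: 0.0out of range: a shift must lie within [-6.25, 6.25]
```

```bash
python3 -m pendant '[0,0,5.5,0,0,0,0,0,0,5.5,0,0,0,0,0,0,5.5,0,0,0,0,0,0,0,0,0,0,0]' 
python3 -m pendant '[0,2,0,0,0,0,0,0,2,0,0,0,0,0,0,0,0,0,0,0,0]'
python3 - <<'E'
from h import *
s=get_state();print(s["ee_pos"],s["wrist_force"])
read_camera("scene"); Cs=cam("scene")
for n,z in(("bolster_knob",.09),("shaft_tip",.14),("ram_foot",.186)):
  for p,u in pin(n,"scene")[:1]: print(n,p,u,at_z(Cs,u,z)[0])
E
```

```text
t: 12.7
ee_pos: [0.6001, -0.1113, 0.0621]
tcp_rot: [0.01, 1.0, 0.001, -0.003]
wrist_force: [-0.0, -0.2, 0.3]
gripper_width: -0.0002
grip_force: 0.0
t: 13.08
ee_pos: [0.6035, -0.0714, 0.0669]
tcp_rot: [0.01, 1.0, 0.0, 0.001]
wrist_force: [0.2, 0.1, -0.3]
gripper_width: 0.0003
grip_force: 0.0
[ 0.60346014 -0.07144196  0.06690336] [ 0.17007314  0.06561446 -0.25567047]
bolster_knob 0.87 [276.1216 244.608 ] [ 0.60976732 -0.02605313  0.09      ]
ram_foot 0.64 [361.6768 237.6192] [0.71659381 0.14893866 0.186     ]
```

```bash
python3 -m pendant '[0,2.5,0,0,0,0,0,0,2.5,0,0,0,0,0,0,2.5,0,0,0,0,0,0,2.5,0,0,0,0,0,0,0,0,0,0,0,0]'
python3 - <<'E'
from h import *
s=get_state();print(s["ee_pos"],s["wrist_force"])
read_camera("scene"); Cs=cam("scene")
for n,z in(("bolster_knob",.09),):
  for p,u in pin(n,"scene")[:1]: print(n,p,u,at_z(Cs,u,z)[0])
E
```

```text
t: 13.9
ee_pos: [0.6051, 0.0272, 0.0657]
tcp_rot: [0.011, 1.0, 0.0, 0.0]
wrist_force: [-0.4, 0.4, 0.1]
gripper_width: 0.0002
grip_force: 0.0
[0.60511884 0.02720524 0.06565372] [-0.35789581  0.384621    0.0656439 ]
bolster_knob 0.9 [312.4224 234.3936] [0.60488013 0.0786834  0.09      ]
```

```bash
python3 -m pendant '[0,0.8,0,0,0,0,0,0,0.8,0,0,0,0,0,0,0.6,0,0,0,0,0,0,0.5,0,0,0,0,0]'; python3 -m pendant '[0,0.4,0,0,0,0,0,0,0.4,0,0,0,0,0]'
```

```text
t: 14.5
ee_pos: [0.6057, 0.053, 0.0655]
tcp_rot: [0.011, 1.0, -0.001, 0.0]
wrist_force: [-1.1, -5.6, 2.7]
gripper_width: 0.0
grip_force: 2.3
t: 14.75
ee_pos: [0.6058, 0.0614, 0.0654]
tcp_rot: [0.011, 1.0, -0.0, 0.0]
wrist_force: [-1.3, -3.9, 3.1]
gripper_width: 0.0004
grip_force: 2.6
```

```bash
python3 -m pendant '[0,0.4,0,0,0,0,0,0,0.4,0,0,0,0,0]';python3 -m pendant '[0,0.4,0,0,0,0,0,0,0.4,0,0,0,0,0]'
python3 - <<'E'
from h import *
read_camera("scene"); Cs=cam("scene")
for n,z in(("bolster_knob",.09),):
  for p,u in pin(n,"scene")[:1]: print(n,p,u,at_z(Cs,u,z)[0])
E
```

```text
t: 15.0
ee_pos: [0.6069, 0.0667, 0.0664]
tcp_rot: [0.011, 1.0, -0.003, 0.001]
wrist_force: [-1.8, -21.5, 8.0]
gripper_width: -0.0
grip_force: 8.8
t: 15.25
ee_pos: [0.6089, 0.0715, 0.0687]
tcp_rot: [0.011, 1.0, -0.006, 0.003]
wrist_force: [-2.9, -30.9, 16.9]
gripper_width: -0.0001
grip_force: 14.7
bolster_knob 0.89 [321.9968 233.3952] [0.6090996  0.10496107 0.09      ]
```

The knob reached y ≈ 0.107 and the force rose to 31 N, so the bolster is at its stop. I'll back off and go above the lever grip.

```bash
python3 -m pendant '[0,-6,0,0,0,0,0,0,0,-5.9,0,0,0,0,0,0,-5.9,0,0,0,0,0,0,-5.9,0,0,0,0,0,0,-5.9,0,0,0,0,3.35,0,0,0,0,0,0,0,0,0,0,0,0,0]'
python3 - <<'E'
from h import *
s=get_state();print(s["ee_pos"],s["wrist_force"])
for c in("scene","top"):
  a,d=read_camera(c); Cs=cam(c)
  for n,z in(("bolster_knob",.09),("lever_grip",.244),("flange",.1063)):
    for p,u in pin(n,c)[:1]: print(c,n,p,u,at_z(Cs,u,z)[0])
  vv,uu=np.mgrid[0:384,0:512]; P=at_d(Cs,np.c_[uu.ravel(),vv.ravel()],d.ravel())
  k=(abs(P[:,0]-.472)<.03)&(P[:,1]>.13)&(P[:,1]<.22)&(P[:,2]>.2)&(P[:,2]<.29); print(c,"lever",k.sum(),P[k].mean(0),P[k].min(0),P[k].max(0))
  if c=="scene": save(a,"s2.png",1.5)
E
```

```text
t: 16.23
ee_pos: [0.5705, 0.0194, 0.3018]
tcp_rot: [0.011, 1.0, 0.001, 0.001]
wrist_force: [0.5, 0.4, -1.2]
gripper_width: -0.0003
grip_force: 0.0
[0.57048787 0.01942713 0.30177138] [ 0.51341119  0.43800459 -1.15321201]
scene bolster_knob 0.98 [317.3888 233.7024] [0.60650403 0.09252148 0.09      ]
scene lever_grip 0.76 [330.1888 152.7168] [0.46577158 0.17095269 0.244     ]
scene flange 0.93 [368.9984 216.1152] [0.60167287 0.24865693 0.1063    ]
scene lever 291 [0.47815447 0.17160937 0.25090952] [0.45720385 0.1309862  0.21283102] [0.48558309 0.21950103 0.27889718]
top bolster_knob 0.78 [218.624  150.9888] [0.61175279 0.09497311 0.09      ]
top lever_grip 0.92 [191.3856 183.5136] [0.46838804 0.16234465 0.244     ]
top flange 0.58 [176.0256 152.6016] [0.6048421  0.23606982 0.1063    ]
top lever 239 [0.47081237 0.17354926 0.25357318] [0.46004971 0.13118912 0.21415742] [0.48498184 0.21973701 0.28281211]
```

View pics/s2.png

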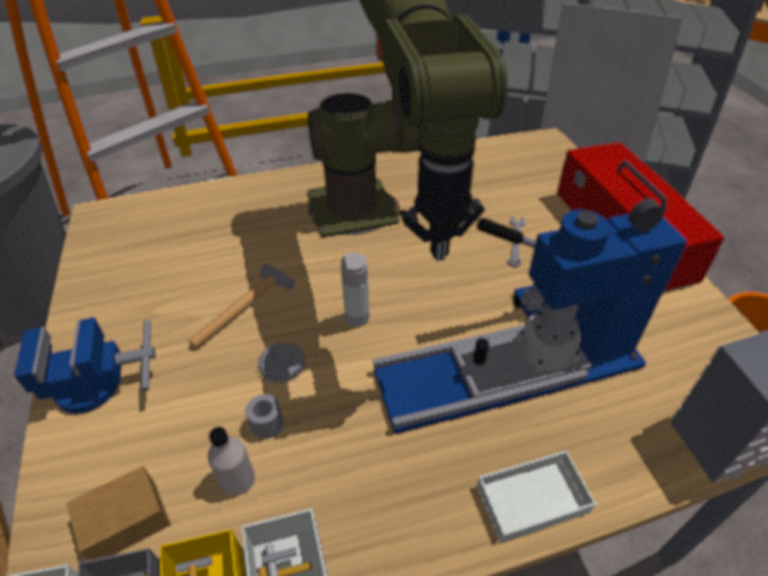

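Run:
```python
from h import *
for c in("top","scene"):
  a,d=read_camera(c); C=cam(c)
  vv,uu=np.mgrid[0:384,0:512]; P=at_d(C,np.c_[uu.ravel(),vv.ravel()],d.ravel()); P=P[d.ravel()>.2]
  def box(n,x0,x1,y0,y1,z0,z1):
    k=(P[:,0]>x0)&(P[:,0]<x1)&(P[:,1]>y0)&(P[:,1]<y1)&(P[:,2]>z0)&(P[:,2]<z1); q=P[k]
    if len(q)>3: print(c,n,len(q),q.mean(0).round(4),np.percentile(q,1,axis=0).round(4),np.percentile(q,99,axis=0).round(4))
  box("head",.53,.68,.13,.5,.297,.313)
  box("cap",.53,.68,.13,.5,.350,.368)
  box("bedend",.52,.70,-.15,.3,.014,.026)
  box("knob",.58,.64,.05,.14,.102,.116)
  box("knobside",.58,.64,.05,.14,.06,.1)
  box("lever",.44,.50,.09,.22,.2,.3)
  box("neck",.55,.66,.18,.28,.140,.172)
  box("housing",.52,.68,.15,.32,.05,.088)
  box("plate",.52,.68,-.05,.2,.034,.044)
```

```text
top head 1476 [0.6029 0.3179 0.3065] [0.5634 0.1935 0.298 ] [0.6547 0.4244 0.3128]
top cap 306 [0.6072 0.3    0.3581] [0.5849 0.2191 0.3501] [0.6288 0.3835 0.3669]
top bedend 618 [ 0.5998 -0.0256  0.0197] [ 0.5249 -0.0829  0.0143] [0.6703 0.293  0.0256]
top lever 239 [0.4708 0.1737 0.2535] [0.4605 0.1316 0.2254] [0.4848 0.2182 0.2782]
top neck 4 [0.5831 0.2438 0.1433] [0.5825 0.2392 0.1422] [0.5833 0.2482 0.1455]
top housing 197 [0.5757 0.2349 0.0724] [0.5243 0.1942 0.0516] [0.6509 0.2966 0.0879]
top plate 498 [0.6067 0.1532 0.0387] [ 0.5352 -0.0482  0.0341] [0.6782 0.1993 0.0438]
scene head 1618 [0.6239 0.305  0.3068] [0.5637 0.1918 0.298 ] [0.6542 0.4229 0.3123]
scene cap 295 [0.6102 0.3046 0.3587] [0.5933 0.2303 0.3503] [0.6228 0.379  0.3668]
scene bedend 2291 [0.6116 0.0098 0.0203] [ 0.5419 -0.0828  0.0149] [0.6814 0.2698 0.0253]
scene knob 62 [0.6079 0.1003 0.1092] [0.5946 0.0895 0.1034] [0.6192 0.1119 0.1123]
scene knobside 84 [0.6144 0.0977 0.0802] [0.6025 0.0894 0.0616] [0.6196 0.1131 0.0997]
scene lever 291 [0.4783 0.1718 0.2509] [0.4631 0.1323 0.2156] [0.4854 0.2184 0.2772]
scene neck 215 [0.6233 0.2376 0.157 ] [0.5937 0.2187 0.1405] [0.6358 0.2682 0.17  ]
scene housing 388 [0.6361 0.2218 0.0683] [0.5671 0.1925 0.0506] [0.6587 0.2883 0.0877]
scene plate 1992 [0.615  0.114  0.0385] [ 0.5329 -0.0435  0.0342] [0.6789 0.1978 0.043 ]
```

The depth data give head front and bed end at Y ≈ 0.246. The knob at 0.1005 plus 145 mm is 0.2455, so the bolster is fully in. The lever grip is at about (0.473, 0.173).

```bash
python3 -m pendant '[3.35,4.77,0,0,0,0,0,3.35,4.77,0,0,0,0,0,3.35,4.77,0,0,0,0,0,0,0,0,0,0,0,0]'; python3 -m pendant '[0,0,3,0,0,0,0,0,0,3,0,0,0,0,0,0,3,0,0,0,0]'
```

```text
t: 17.23
ee_pos: [0.4725, 0.1661, 0.3016]
tcp_rot: [0.009, 1.0, 0.0, 0.0]
wrist_force: [-0.9, -0.2, 0.2]
gripper_width: -0.0005
grip_force: 0.0
t: 17.6
ee_pos: [0.4759, 0.1626, 0.2124]
tcp_rot: [0.012, 1.0, -0.0, 0.002]
wrist_force: [0.1, -2.2, 7.5]
gripper_width: 0.0001
grip_force: 3.0
```

Contact is good. I'll finish the stroke to the stop.

```bash
python3 -m pendant '[0,0,3,0,0,0,0,0,0,3,0,0,0,0,0,0,2.5,0,0,0,0,0,0,1.5,0,0,0,0]'; python3 -m pendant '[0,0,0.7,0,0,0,0,0,0,0.5,0,0,0,0,0,0,0,0,0,0,0]'
```

```text
t: 18.1
ee_pos: [0.4764, 0.1634, 0.1127]
tcp_rot: [0.012, 1.0, 0.001, 0.002]
wrist_force: [0.8, -0.3, 10.3]
gripper_width: 0.0004
grip_force: 4.8
t: 18.48
ee_pos: [0.477, 0.164, 0.1047]
tcp_rot: [0.012, 1.0, 0.001, 0.002]
wrist_force: [-9.6, 0.1, 23.6]
gripper_width: -0.0002
grip_force: 11.2
```

```bash
python3 -m pendant '[0,0,-6.2,0,0,0,0,0,0,-6.2,0,0,0,0,0.4,0,-6.1,0,0,0,0,0,0,0,0,0,0,0,0,0,5,0,0,0,0,0,0,5,0,0,0,0,0,0,4.5,0,0,0,0,0,0,3,0,0,0,0,0,0,1,0,0,0,0,0,0,0,0,0,0,0]'
python3 -m pendant '[0,0,-6.2,0,0,0,0,0,0,-6.2,0,0,0,0,0,0,-6.1,0,0,0,0,0,0,0,0,0,0,0,0,0,5,0,0,0,0,0,0,5,0,0,0,0,0,0,4.5,0,0,0,0,0,0,3,0,0,0,0,0,0,1,0,0,0,0,0,0,0,0,0,0,0]'
python3 - <<'E'
from h import *
a,d=read_camera("scene"); C=cam("scene")
vv,uu=np.mgrid[0:384,0:512]; P=at_d(C,np.c_[uu.ravel(),vv.ravel()],d.ravel())
k=(d.ravel()>.2)&(np.hypot(P[:,0]-.608,P[:,1]-.246)<.045)&(P[:,2]>.09)&(P[:,2]<.2)
print(np.histogram(P[k,2],np.arange(.09,.2,.005)))
u=proj(C,[[.608,.246,.14]])[0].astype(int); print(u)
save(a[u[1]-60:u[1]+60,u[0]-80:u[0]+80],"s3.png",4)
E
```

```text
t: 19.73
ee_pos: [0.4712, 0.1631, 0.1042]
tcp_rot: [0.012, 1.0, -0.0, -0.001]
wrist_force: [-15.4, -4.2, 32.3]
gripper_width: 0.0002
grip_force: 15.9
t: 20.98
ee_pos: [0.4711, 0.1632, 0.1041]
tcp_rot: [0.012, 1.0, -0.0, -0.001]
wrist_force: [-15.6, -4.3, 35.0]
gripper_width: 0.0002
grip_force: 17.4
(array([120,   5,  23, 125, 133,  25,  23,  24,  26,  27,  23,  32,  26,
        33,  38,  22,  25,  17,   0,   0,   0,   0]), array([0.09 , 0.095, 0.1  , 0.105, 0.11 , 0.115, 0.12 , 0.125, 0.13 ,
       0.135, 0.14 , 0.145, 0.15 , 0.155, 0.16 , 0.165, 0.17 , 0.175,
       0.18 , 0.185, 0.19 , 0.195, 0.2  ]))
[371 209]
```

View pics/s3.png

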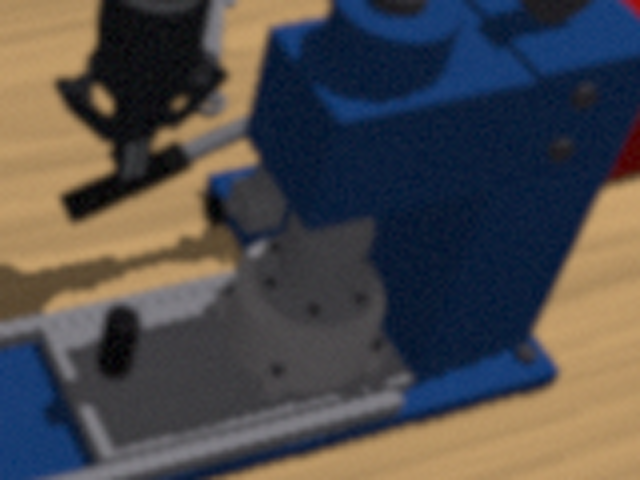

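The picture shows the lever at its bottom and the flange sinking: its disc top is now about 110 mm, down from 116. I'll recentre on the bar and do more strokes.

```bash
python3 -m pendant '[0,0,-6.2,0,0,0,0,0,0,-6.2,0,0,0,0,-0.8,0,-6.1,0,0,0,0,0,0,0,0,0,0,0,0,0,5,0,0,0,0,0,0,5,0,0,0,0,0,0,4.5,0,0,0,0,0,0,3,0,0,0,0,0,0,1,0,0,0,0,0,0,0,0,0,0,0]'
python3 -m pendant '[0,0,-6.2,0,0,0,0,0,0,-6.2,0,0,0,0,0,0,-6.1,0,0,0,0,0,0,0,0,0,0,0,0,0,5,0,0,0,0,0,0,5,0,0,0,0,0,0,4.5,0,0,0,0,0,0,3,0,0,0,0,0,0,1,0,0,0,0,0,0,0,0,0,0,0]'
python3 -m pendant '[0,0,-6.2,0,0,0,0,0,0,-6.2,0,0,0,0,0,0,-6.1,0,0,0,0,0,0,0,0,0,0,0,0,0,5,0,0,0,0,0,0,5,0,0,0,0,0,0,4.5,0,0,0,0,0,0,3,0,0,0,0,0,0,1,0,0,0,0,0,0,0,0,0,0,0]'
python3 - <<'E'
from h import *
for i in range(2):
  a,d=read_camera("scene"); C=cam("scene")
  vv,uu=np.mgrid[0:384,0:512]; P=at_d(C,np.c_[uu.ravel(),vv.ravel()],d.ravel())
  k=(d.ravel()>.2)&(np.hypot(P[:,0]-.608,P[:,1]-.246)<.045)&(P[:,2]>.084)&(P[:,2]<.12)
  print(np.histogram(P[k,2],np.arange(.084,.12,.003)))
E
```

```text
t: 22.28
ee_pos: [0.4788, 0.1625, 0.1034]
tcp_rot: [0.011, 1.0, -0.001, -0.001]
wrist_force: [-13.5, -5.9, 35.1]
gripper_width: -0.0002
grip_force: 17.5
t: 23.52
ee_pos: [0.4806, 0.163, 0.1032]
tcp_rot: [0.011, 1.0, -0.0, 0.002]
wrist_force: [-6.4, -4.3, 29.2]
gripper_width: -0.0001
grip_force: 14.1
t: 24.78
ee_pos: [0.4801, 0.1629, 0.1031]
tcp_rot: [0.011, 1.0, -0.001, 0.001]
wrist_force: [-7.7, -4.7, 33.9]
gripper_width: -0.0003
grip_force: 16.0
(array([  0,   8,  47,  42,  25,  93, 133,  25,  13,  12,  13]), array([0.084, 0.087, 0.09 , 0.093, 0.096, 0.099, 0.102, 0.105, 0.108,
       0.111, 0.114, 0.117]))
(array([  0,   6,  48,  40,  31,  92, 122,  25,  14,  16,  14]), array([0.084, 0.087, 0.09 , 0.093, 0.096, 0.099, 0.102, 0.105, 0.108,
       0.111, 0.114, 0.117]))
```

The disc top is at 102 mm, which is home. I'll make two more strokes for certainty, then let the lever up and clear away.

```bash
python3 -m pendant '[0,0,-6.2,0,0,0,0,0,0,-6.2,0,0,0,0,0,0,-6.1,0,0,0,0,0,0,0,0,0,0,0,0,0,5,0,0,0,0,0,0,5,0,0,0,0,0,0,4.5,0,0,0,0,0,0,3,0,0,0,0,0,0,1,0,0,0,0,0,0,0,0,0,0,0]'
python3 -m pendant '[0,0,-6.2,0,0,0,0,0,0,-6.2,0,0,0,0,0,0,-6.1,0,0,0,0,0,0,0,0,0,0,0,0,0,5,0,0,0,0,0,0,5,0,0,0,0,0,0,4.5,0,0,0,0,0,0,3,0,0,0,0,0,0,1,0,0,0,0,0,0,0,0,0,0,0]'
python3 -m pendant '[0,0,-6.2,0,0,0,0,0,0,-6.2,0,0,0,0,0,0,-6.1,0,0,0,0,0,0,-5,0,0,0,0,0,-6,0,0,0,0,0,0,-6,0,0,0,0,0,0,-6,0,0,0,0,0,0,0,0,0,0,0]'
python3 - <<'E'
from h import *
a,d=read_camera("scene"); C=cam("scene")
vv,uu=np.mgrid[0:384,0:512]; P=at_d(C,np.c_[uu.ravel(),vv.ravel()],d.ravel())
k=(d.ravel()>.2)&(np.hypot(P[:,0]-.608,P[:,1]-.246)<.045)&(P[:,2]>.084)&(P[:,2]<.12)
print(np.histogram(P[k,2],np.arange(.084,.12,.003)))
for n,z in(("bolster_knob",.09),("lever_grip",.244),("spray",0),("bush",0),("gear",0),("oil",0)):
    for p,u in pin(n,"scene")[:1]: print(n,p,u,at_z(C,u,z)[0])
save(a,"s4.png",1.5)
E
```

```text
t: 26.12
ee_pos: [0.4795, 0.1625, 0.103]
tcp_rot: [0.011, 1.0, -0.001, 0.0]
wrist_force: [-9.8, -6.6, 36.6]
gripper_width: 0.0001
grip_force: 17.9
t: 27.38
ee_pos: [0.4793, 0.1625, 0.103]
tcp_rot: [0.011, 1.0, -0.001, 0.0]
wrist_force: [-11.7, -7.4, 37.6]
gripper_width: 0.0001
grip_force: 18.9
(array([  0,   4,  63,  31,  32, 105, 110,  26,  15,  14,  17]), array([0.084, 0.087, 0.09 , 0.093, 0.096, 0.099, 0.102, 0.105, 0.108,
       0.111, 0.114, 0.117]))
bolster_knob 0.95 [320.8192 233.2032] [0.60756436 0.1021452  0.09      ]
lever_grip 0.55 [318.4128 195.1104] [0.60787221 0.07643661 0.244     ]
spray 0.87 [236.9024 214.0032] [ 3.95762329e-01 -8.47029021e-02 -1.11022302e-16]
bush 0.93 [176.4864 281.8944] [ 0.59153022 -0.30167905  0.        ]
gear 0.65 [188.0064 244.8   ] [ 0.47438727 -0.25247102  0.        ]
oil 0.96 [158.976  317.9136] [ 0.68557465 -0.35906662  0.        ]$: bad value
```

View pics/s4.png

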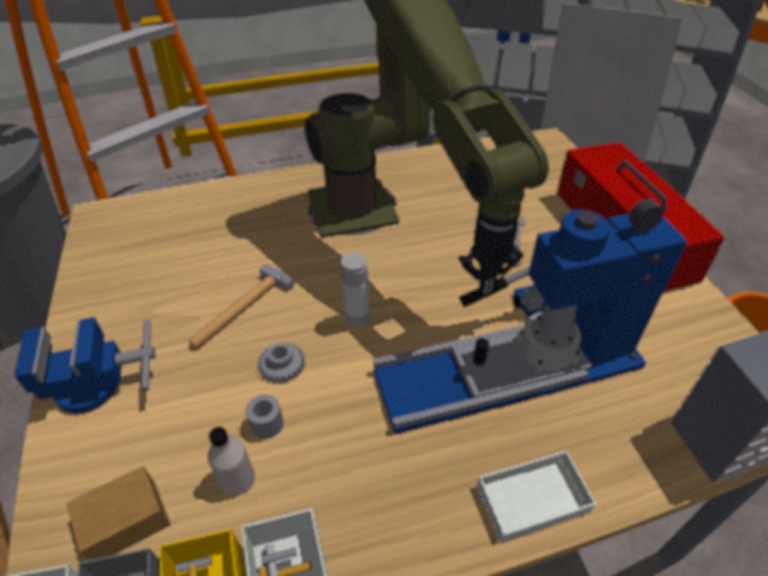

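The last call was refused because a row was malformed, so the lever is still held down. I'm redoing the retreat.

```bash
python3 -m pendant '[0,0,-6,0,0,0,0, 0,0,-6,0,0,0,0, 0,0,-6,0,0,0,0, 0,0,-5,0,0,0,0, 0,-6,0,0,0,0,0, 0,-6,0,0,0,0,0, 0,-6,0,0,0,0,0, 0,0,0,0,0,0,0, 0,0,0,0,0,0,0]'
python3 - <<'E'
from h import *
a,d=read_camera("scene"); C=cam("scene")
vv,uu=np.mgrid[0:384,0:512]; P=at_d(C,np.c_[uu.ravel(),vv.ravel()],d.ravel()); dd=d.ravel()>.2
k=dd&(np.hypot(P[:,0]-.608,P[:,1]-.246)<.045)&(P[:,2]>.084)&(P[:,2]<.12)
print(np.histogram(P[k,2],np.arange(.084,.12,.003))[0])
k=dd&(abs(P[:,0]-.472)<.03)&(P[:,1]>.13)&(P[:,1]<.22)&(P[:,2]>.05)&(P[:,2]<.3); print("lever",P[k].mean(0),P[k].max(0))
k=dd&(P[:,0]>.58)&(P[:,0]<.64)&(P[:,1]>.05)&(P[:,1]<.14)&(P[:,2]>.102)&(P[:,2]<.116);print("knob",P[k].mean(0)); print(get_state()["wrist_force"])
E
```

```text
t: 28.85
ee_pos: [0.473, -0.0164, 0.3251]
tcp_rot: [0.012, 1.0, 0.001, -0.003]
wrist_force: [0.5, 0.4, 0.6]
gripper_width: 0.0003
grip_force: 0.0
[  0   6  57  37  24 104 123  25  11  19  11]
lever [0.47837691 0.17148909 0.25109022] [0.48830982 0.21934533 0.27742186]
knob [0.60793929 0.10073567 0.10865812]
[-0.37800285 -0.05296556  0.7723134 ]
```

The lever is back up, the disc top is at about 102 mm (bearing flush), the bolster is in and the arm is clear, so I'm handing in.

```bash
python3 -c "
from bench import *
print(close_job())"
```

```text
the job is handed in; nothing more can be done
None
```

Job handed in at about 29 s: the flange is on the splined shaft and released, the bolster is fully in, and eight pump strokes brought the flange's plate top to about 102 mm, its height with the bearing flush; the lever is back up, and the bush, gear, spray can and oil bottle are where they were (mallet and wrench untouched, but not re-measured).

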